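Dock a circuit board along its guides and seat it with the levers

TASK

Take the green circuit board with the orange grip out of the rack and slide it down the two white card guides of the test dock until it stands on the contact blocks. Do not force it home by hand: let the board go and swing both red ejector levers up and inward until they are fully closed, so that they press the board home at both ends. Leave the blue spare board in its rack and the things lying around where they are.

Things in the scene. Friction and masses are not known exactly. Their poses are not given: they have to be found in the camera images.
- board_grip (a point): Point on the axis of the orange grip block of the green board, where to hold it. Board: plate 120 (x) x 4 (y) x 85 mm (z, up), 0.1 to 0.2 kg. Block on the middle of its top edge: 36 (x) x 14 (y) x 38 mm high. Point: 113 mm above the board's bottom edge, 28 mm above its top edge, 10 mm below the block's top. Hold it across the 36 or the 14 mm; either way round will do.
- board: The whole green board; origin at the middle of its bottom edge, x along its 120 mm, z up. At the start it stands upright in an open slot, 30 mm deep, of a black rack whose floor is 8 mm above the bench: lift it straight up by at least 40 mm. Between the rack and the dock stands a soldering station, 185 mm tall in front, its iron 240 mm at the back: carry the board over or round it.
- spare_grip (a point): The same point of the blue spare board with a light grey grip block, same sizes, standing in the rack's other slot, 40 mm beside the green board. Which slot holds which varies. Leave it there.
- dock: Grey test dock, fixed. Origin: centre of its underside, on the bench; x: its long direction, roughly away from the robot; z up. Base 200 (x) x 68 (y) x 20 mm. Two white guides stand on it around x = -59 and +59 mm, one pair, their slots in one plane parallel to the dock's x and z. The slots have 2 mm to spare at each end of the board, 1 mm on each side, flared by 1 mm more at the mouth.
- guide_tops (a point): Point on the dock's middle (x = y = 0), level with the guides' flat tops, 81 mm above the bench. The slots' plane is NOT here: the pair of guides is clamped at an unknown y within 9 mm either side of this point and no pose is given for it. Find it by sight or touch: the tops reach 22 mm in y to each side of the slots, and a board that misses them rests on the tops.
- contacts (a point): Middle of the dock, level with the tops of the two black contact blocks as they start, 32 mm above the bench. A board let down in the guides comes to rest here with its bottom edge: let it go there. Home is 6 mm lower, or slightly more (they stop at 7). Each block yields only to about 15 N and stays where it was pushed; the levers do this.
- lever_a (a joint): Red ejector lever at the dock's -x end, nearer the robot. 0 = open (handle rises outward at 57 degrees above level), 1.1 rad = fully closed (handle leans inward, 60 degrees above level); starts at 0 to 0.15. Light friction, stays where left. Handle 62 mm long from the axis, 20 wide, 8 to 11 thick. Closing, a steel toe presses that end of the board down.
- lever_b (a joint): The same lever, mirrored, at the dock's +x end, far from the robot: 0 open, 1.1 rad closed.
- lever_a_axis (a point): Axis of lever_a, running along the dock's y, at the middle of its width: 82 mm from the dock's middle, 115 mm above the bench. The lever can be pushed inward from outside by closed fingers, 40 to 55 mm above this axis; the last part needs some 10 to 20 N.
- lever_b_axis (a point): Axis of lever_b, likewise, on the +x side.
- lever_a_tip (a point): Outer end of lever_a's handle, 62 mm from its axis, at the middle of its width.
- lever_b_tip (a point): Outer end of lever_b's handle, 62 mm from its axis, at the middle of its width.
- phone_white_mid (a point): White phone 132 x 67 x 8 mm lying on the bench in front of the dock: leave alone.
- earbud_case_mid (a point): White rounded case 46 x 56 x 24 mm on the bench to the right: leave alone.
- green_tape_mid (a point): Roll of green tape, 53 mm across, 12 mm high, on the bench to the right: leave alone.
- driver_green_mid (a point): Screwdriver with green handle, 116 mm long, on the bench beside the rack: leave alone.

How it is judged:
By the outcome, as a careful person would: the job done as asked, in the order asked, and still so for the second after the job is handed in, with the robot touching nothing.
It also fails if it takes over 64 s, if anything falls off the work surface, if the arm or the gripper's body presses on something with over 40 N, if the wrist force passes 120 N, or if a joint passes its speed limit or range.

ROBOT

A 7-joint arm with a two-finger parallel gripper is mounted at the origin on a cart in front of the work surface, level with it; the furniture and walls round the work are solid. World frame = base frame: x ahead of the robot, y to its left, z up, the work surface at z = 0. Lengths are in m, angles in rad, forces in N, time in s.
With the tool pointing down it reaches from about 0.425 to 0.925 m from the base axis. Payload 6.8 kg.
Tool frame: the origin (TCP) lies at the very end of the fingers, on their centre line; the grasp point (between the pads) lies r.grip_point_offset behind it (r.grip_point_offset is the distance from the TCP to the grasp point, in m); z points along the fingers, y is the line along which they close (so a half turn about z gives the same grasp; the last joint's range is limited). The gripper opens to 88 mm and grips with 3 to 60 N. Pads are 20 mm wide; open, the fingers measure 115 mm over their backs; the gripper's body (75 mm by 178 mm) begins 61 mm behind the grasp point.
Start: joints at [-1.212, 0.477, 0.022, 1.555, -0.011, 1.109, -0.083], TCP at [0.304, 0.603, 0.223] pointing down, gripper open.
Joint ranges: [-2.96, 2.96], [-0.34, 2.1], [-1.41, 1.46], [0.24, 2.44], [-1.37, 4.51], [0.17, 1.92], [-2.96, 2.96]. Speed limits (rad/s): [2.39, 2.39, 3.14, 3.14, 3.14, 3.14, 3.14].

INTERFACE

Orientations are given as a rotation vector (axis times angle).
In Python, from station import r gives the robot as it stands.
- The arm moves only by the tool play_rows, never from a script. Its argument "increments" is a list of rows, each an object with "dp": the shift along the tool's x, y, z in mm, a list of three; "yaw": the turn about the tool's z in degrees. In form: [{"dp": [tx, ty, tz], "yaw": yaw}, ...]. A call has exactly 10 rows; each row shifts and turns the commanded pose from where the row before left it, along the tool's axes as they then stand; what a row does not reach is not made up. A row lasts 1/10 s, in which the tool goes at most 50 mm and 8.59 degrees, less where a joint would pass 70% of its speed; a pose out of reach is approached as far as the arm can. A call with a gripper value outside its range is refused whole. "jaw" is the closure, from -1 (fully open) to 1 (shut), set as the call begins (left out, the last holds). The fingers move at their own pace and stop on an object; the grip force is fixed at half the most. Time passes only in rows, so rows that do not move let the fingers close, or fill a call up. It gives the time, the measured TCP pose, the force, the opening and the grip force at its end, in the units of the state.
- r.get_state(): the state, without advancing time (a new reading comes with each control period).
- r.grab_frame(name): name is "scene" or "top"; returns a dict with "pixels" (420x560x3 uint8, red, green, blue), "z_map" (420x560 float32, m along the optical axis (not along the pixel's ray), 0 where there is no reading), "intrinsics" (3x3 intrinsics, pixels), "R" (3x3) and "t" (3): a world point X has camera coordinates R X + t. Camera axes: x right, y down, z forward; pixel columns grow to the right and rows downward; lengths in m; the calibration is good to about 2 mm. A picture is of the moment at which its call begins.
- r.hand_in(): hands the job in; it is judged then, once.
Trained networks look in the newest picture that a camera, given by its name, has taken for a name from the list of things; names that differ only in an ending like _2 or _b are one class to them, and where a whole thing is asked for, a point or a joint stands for the part that bears it (a point fixed in the world has none). Each returns a list of dicts, best first, with "p" (0 to 1); they miss things now and then, are a little off and sometimes report something else, mostly with a low value. They report only what shows in the picture. A call takes as long as a camera call.
- r.outline_of(camera, query): "pixels" (420x560 bool, what is visible of it) and "uv" ([column, row] in pixels, amid what is visible of it).
- r.pinpoint(camera, query): "uv" ([column, row] in pixels: a listed point, or the origin of a listed thing).
The state is a dict: "t": time; "q": joint angles; "qd": joint speeds; "joint_torque": joint torques, N m; "tcp_pos": TCP position; "tcp_rot": TCP orientation; "ft_force": force on the tool from outside, world axes, zero at the start; "ft_torque": the same for the moment, N m; "grip_width": finger opening in m; "grasp_force": force on a finger pad.
Only numpy, scipy, OpenCV 4.12 (cv2) and the standard library are available. Lean on these libraries where they do the work, as an engineer would, in place of code of your own. Each camera call takes 0.05 s, during which the arm holds its last target. There are 200 camera calls.

## Working session

There is one attempt and no reset: what is moved stays moved. The work goes in short steps, Python scripts to look and compute and a tool call to move; the robot and the scene stay as the last step left them, time stands still between calls to the robot, and variables do not carry over. Pictures are saved under pics/ and viewed, at most 10 in all, crops included, and the job is handed in when it is done.

Besides the shell and the picture viewer there is one more tool, called after ">>>" as name(argument=value, ...), one argument or row to a line, values as JSON. play_rows: Moves the arm, as the interface text tells. Its arguments: {"type":"object","properties":{"increments":{"type":"array","items":{"type":"object","properties":{"dp":{"type":"array","items":{"type":"number"}},"yaw":{"type":"number"}}}},"jaw":{"type":"number"}},"required":["increments"]}

```bash
mkdir -p pics; ls; cat > h.py <<'E'
from station import r
import numpy as np, cv2
from scipy.spatial.transform import Rotation as Ro
def back(f,uv,z=None,h=None):
    "pixel -> world, with optical depth z, or on world plane height h"
    d=np.linalg.inv(f['intrinsics'])@[uv[0],uv[1],1]; R,t=f['R'],f['t']; c=-R.T@t; w=R.T@d
    if h is not None: z=(h-c[2])/w[2]
    return c+w*z
def cloud(f):
    v,u=np.mgrid[:420,:560]; d=np.stack([u,v,np.ones_like(u)],-1)@np.linalg.inv(f['intrinsics']).T
    return (d*f['z_map'][...,None]-f['t'])@f['R']
def proj(f,X):
    p=f['intrinsics']@(f['R']@np.array(X)+f['t']); return p[:2]/p[2]
def save(f,n,box=None,s=1):
    im=f['pixels'][:,:,::-1]
    if box: im=im[box[1]:box[3],box[0]:box[2]]
    cv2.imwrite('pics/'+n,cv2.resize(im,None,fx=s,fy=s,interpolation=cv2.INTER_CUBIC))
def st():
    s=r.get_state(); print('t',round(s['t'],2),'p',np.round(s['tcp_pos'],4),'F',np.round(s['ft_force'],1),'w',round(s['grip_width'],4),'gf',round(s['grasp_force'],1));print(np.round(Ro.from_rotvec(s['tcp_rot']).as_matrix(),3).tolist()); return s
E
python3 - <<'E'
from h import *
st(); print(r.grip_point_offset)
np.set_printoptions(precision=4,suppress=True)
F={}
for c in('scene','top'):
    f=F[c]=r.grab_frame(c); save(f,c+'0.png'); print(c,(-f['R'].T@f['t']))
    for n in['board_grip','spare_grip','board','dock','guide_tops','contacts','lever_a_axis','lever_b_axis','lever_a_tip','lever_b_tip']:
        try:
            for o in r.pinpoint(c,n)[:2]: print(n,np.round(o['uv'],1),round(o['p'],2), 'z', back(f,o['uv'],f['z_map'][int(o['uv'][1]),int(o['uv'][0])]))
        except Exception as e: print(n,e)
E
```

```text
pics
t 0.0 p [0.3035 0.6022 0.2217] F [0.4 0.6 0.1] w 0.0878 gf 0.0
[[-0.893, 0.45, -0.001], [0.45, 0.893, -0.002], [-0.0, -0.002, -1.0]]
0.0187
scene [ 0.0056 -0.4905  0.9106]
spare_grip [248.9 280.7] 0.63 z [ 0.3814 -0.0305  0.0101]
spare_grip [186.5 189.5] 0.55 z [0.4142 0.2285 0.1305]
board [182.5 225. ] 0.83 z [0.3792 0.231  0.0162]
dock [308.8 242.2] 0.8 z [ 0.5714 -0.0638  0.0179]
dock [209.7 238.2] 0.5 z [0.4042 0.1469 0.0071]
guide_tops [308.8 221.2] 0.83 z [ 0.6418 -0.0047 -0.002 ]
guide_tops [290.2 228. ] 0.58 z [ 0.5049 -0.0546  0.1265]
contacts [309.7 229.1] 0.76 z [ 0.6021 -0.0401  0.0264]
lever_a_axis [289.1 226.2] 0.87 z [ 0.5104 -0.0461  0.1217]
lever_b_axis [329.  194.2] 0.57 z [ 0.6641 -0.0472  0.1203]
lever_a_tip [278.  219.8] 0.65 z [ 0.4765 -0.0411  0.1695]
lever_a_tip [312.3 227.6] 0.42 z [ 0.613  -0.0403  0.0234]
lever_b_tip [339.4 171. ] 0.8 z [0.8207 0.0309 0.0503]
top [0.2956 0.017  1.32  ]
board_grip [195.  282.5] 0.72 z [0.3796 0.2376 0.1311]
spare_grip [385.3 262.2] 0.44 z [ 0.3957 -0.2906 -0.0007]
board [202.7 288.3] 0.57 z [0.3699 0.2391 0.0099]
dock [295.8 207.7] 0.69 z [ 0.5751 -0.0471  0.0262]
guide_tops [295.5 198.8] 0.69 z [ 0.6018 -0.0489  0.0259]
contacts [295.4 202.7] 0.93 z [ 0.5913 -0.0477  0.0212]
contacts [195.9 268.3] 0.38 z [0.4165 0.2341 0.1267]
lever_a_axis [298.5 224.6] 0.98 z [ 0.5073 -0.0449  0.124 ]
lever_b_axis [296.7 169.4] 0.91 z [ 0.6618 -0.0557  0.1206]
lever_b_axis [197. 269.] 0.26 z [0.4138 0.2303 0.1323]
lever_a_tip [289.2 152.2] 0.52 z [ 0.7551 -0.0456  0.0004]
lever_a_tip [302.1 233.1] 0.51 z [ 0.4761 -0.0493  0.1717]
lever_b_tip [289.  152.6] 0.53 z [ 0.754  -0.0449  0.0001]
```

View pics/scene0.png

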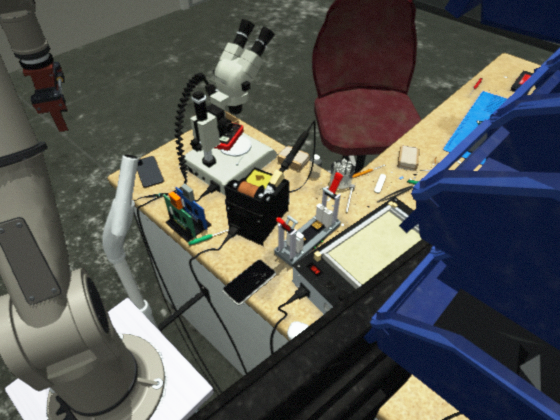

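View pics/top0.png

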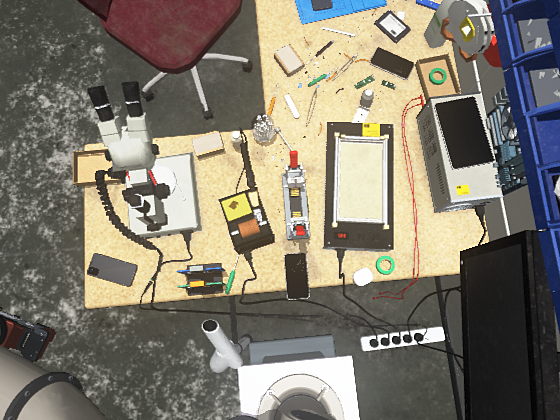

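```bash
python3 - <<'E'
from h import *
np.set_printoptions(precision=4,suppress=True)
f=r.grab_frame('top'); im=f['pixels'][:,:,::-1]
a=cv2.resize(im[250:306,170:245],(600,448),interpolation=cv2.INTER_CUBIC)
b=cv2.resize(im[140:246,275:315],(200,530),interpolation=cv2.INTER_CUBIC)
o=np.zeros((530,800,3),np.uint8); o[:448,:600]=a; o[:,600:]=b; cv2.imwrite('pics/crop0.png',o)
g=f; P=cloud(f); hsv=cv2.cvtColor(f['pixels'],cv2.COLOR_RGB2HSV)
def info(n,m):
    q=P[m]; print(n,m.sum(),'med',np.median(q,0),'min',q.min(0),'max',q.max(0))
    if m.sum()>5:
        print('  rect',cv2.minAreaRect(q[:,:2].astype(np.float32)*1000))
R=np.zeros((420,560),bool);R[255:300,172:232]=1
info('rack hi',R&(P[...,2]>.118)); info('orange',R&(hsv[...,0]<20)&(hsv[...,1]>120)&(hsv[...,2]>100)&(P[...,2]>.11))
info('rack board level',R&(P[...,2]>.08)&(P[...,2]<.105))
info('grey grip',R&(hsv[...,1]<60)&(hsv[...,2]>100)&(P[...,2]>.11))
D=np.zeros((420,560),bool);D[145:245,278:313]=1
info('base',D&(abs(P[...,2]-.02)<.006)); 
red=D&((hsv[...,0]<8)|(hsv[...,0]>172))&(hsv[...,1]>130)
info('redA',red&(P[...,0]<.55)&(P[...,2]>.1));info('redB',red&(P[...,0]>.6)&(P[...,2]>.1))
info('tops A',D&(abs(P[...,2]-.081)<.008)&(P[...,0]<.58));info('tops B',D&(abs(P[...,2]-.081)<.008)&(P[...,0]>.58))
for q in['lever_a_axis','lever_b_axis']: 
    u=r.pinpoint('top',q)[0]['uv']; print(q,back(f,u,h=.115))
print('contacts',back(f,r.pinpoint('top','contacts')[0]['uv'],h=.032),'dock',back(f,r.pinpoint('top','dock')[0]['uv'],h=0.),'gt',back(f,r.pinpoint('top','guide_tops')[0]['uv'],h=.081))
E
```

```text
rack hi 179 med [0.3824 0.2308 0.1313] min [0.2956 0.017  0.1182] max [0.4235 0.2509 1.32  ]
  rect ((363.9259338378906, 131.26693725585938), (259.41827392578125, 59.866214752197266), 72.11602783203125)
orange 18 med [0.3746 0.2341 0.1303] min [0.3696 0.2152 0.1105] max [0.3844 0.2509 0.133 ]
  rect ((376.8064880371094, 233.1144256591797), (35.51279830932617, 13.117321968078613), 84.60692596435547)
rack board level 122 med [0.4101 0.2147 0.0931] min [0.3693 0.1727 0.0807] max [0.4207 0.2927 0.105 ]
  rect ((394.8213806152344, 232.67152404785156), (50.88759231567383, 120.85822296142578), 1.3349764347076416)
grey grip 70 med [0.4165 0.2328 0.1315] min [0.2956 0.017  0.1256] max [0.4235 0.2496 1.32  ]
  rect ((365.61968994140625, 129.67056274414062), (264.045166015625, 25.500686645507812), 63.655731201171875)
base 835 med [ 0.587  -0.0396  0.0212] min [ 0.486  -0.0833  0.0142] max [ 0.6864 -0.0126  0.026 ]
  rect ((585.9606323242188, -48.5295524597168), (69.8920669555664, 199.9307403564453), 89.20247650146484)
redA 72 med [ 0.4853 -0.0452  0.1649] min [ 0.2956 -0.0555  0.1272] max [0.50
[... 221 characters left out ...]
1741]
  rect ((683.7706909179688, -48.40513610839844), (19.24860954284668, 31.872556686401367), 86.59606170654297)
tops A 46 med [ 0.5259 -0.0522  0.0808] min [ 0.4915 -0.0698  0.073 ] max [ 0.537  -0.0266  0.0889]
  rect ((514.236328125, -48.23155975341797), (42.425636291503906, 45.334712982177734), 88.95648956298828)
tops B 97 med [ 0.6437 -0.0508  0.0802] min [ 0.6352 -0.0732  0.0731] max [ 0.6649 -0.0264  0.0874]
  rect ((649.0416870117188, -50.088623046875), (29.582998275756836, 45.7407341003418), 3.6153979301452637)
lever_a_axis [ 0.5076 -0.0482  0.115 ]
lever_b_axis [ 0.6587 -0.0547  0.115 ]
contacts [ 0.5926 -0.0481  0.032 ] dock [ 0.5824 -0.0444  0.    ] gt [ 0.5902 -0.0497  0.081 ]
```

View pics/crop0.png

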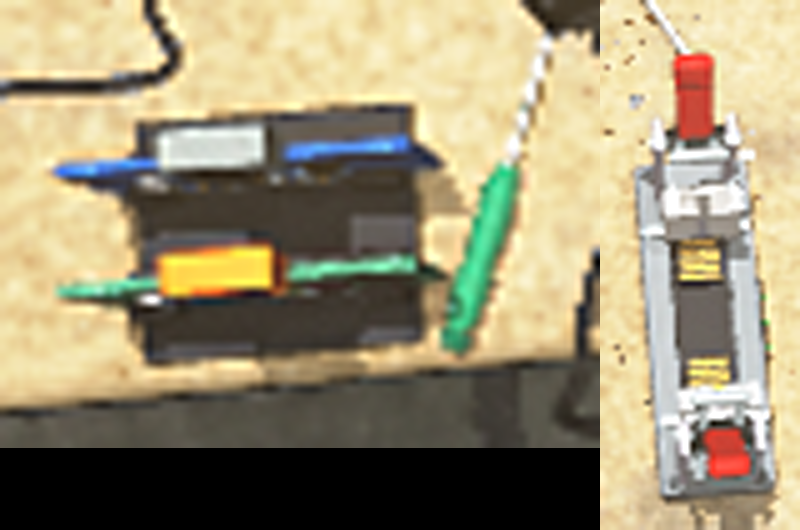

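```bash
python3 - <<'E'
from h import *
np.set_printoptions(precision=4,suppress=True)
f=r.grab_frame('top'); P=cloud(f); hsv=cv2.cvtColor(f['pixels'],cv2.COLOR_RGB2HSV); H,S,V=[hsv[...,i].astype(int) for i in range(3)]
def plane(m,h):
    v,u=np.nonzero(m); return np.array([back(f,(a,b),h=h)[:2] for a,b in zip(u,v)])
R=np.zeros((420,560),bool);R[255:300,172:226]=1
def ln(n,m,h):
    q=plane(m,h); r_=cv2.fitLine(q.astype(np.float32),cv2.DIST_HUBER,0,1e-4,1e-4).ravel(); print(n,m.sum(),'ang',np.degrees(np.arctan2(r_[1],r_[0])),'mid',(q.min(0)+q.max(0))/2,'mean',q.mean(0))
ln('green',R&(H>60)&(H<90)&(S>90)&(P[...,2]>.07),.093)
ln('blue',R&(H>100)&(H<125)&(S>120)&(P[...,2]>.07),.093)
ln('orange',R&(H<22)&(S>150)&(V>150)&(P[...,2]>.115)&(P[...,2]<.14),.131)
# dock edges per row
D=np.zeros((420,560),bool);D[170:238,278:313]=1
m=D&(P[...,2]>.012)&(P[...,2]<.09)
L,Rr=[],[]
for v in range(178,234):
    u=np.nonzero(m[v]&(P[v,:,2]<.03))[0]
    if len(u): L.append(back(f,(u[0]-.5,v),h=.02)[:2]);Rr.append(back(f,(u[-1]+.5,v),h=.02)[:2])
for e in(L,Rr):
    l=cv2.fitLine(np.array(e,np.float32),cv2.DIST_HUBER,0,1e-4,1e-4).ravel(); print('edge',np.degrees(np.arctan(l[1]/l[0])),'y at x=.587',l[3]+(0.587-l[2])*l[1]/l[0])
S_=(P[...,0]>.35)&(P[...,0]<.75)&(P[...,1]>.0)&(P[...,1]<.22)
for z in(.17,.195,.21,.23):
    q=P[S_&(P[...,2]>z)&(P[...,2]<.4)]; print('station>',z,len(q), q.min(0) if len(q) else '',q.max(0) if len(q) else '')
E
```

```text
green 35 ang 89.35587 mid [0.3765 0.2342] mean [0.3765 0.2279]
blue 38 ang 89.432884 mid [0.4167 0.2333] mean [0.4167 0.2266]
orange 20 ang -84.48752 mid [0.377  0.2338] mean [0.3773 0.2371]
edge -0.5826395 y at x=.587 -0.0133482115
edge -0.9720563 y at x=.587 -0.08212049
station> 0.17 735 [0.4591 0.0291 0.17  ] [0.7495 0.1346 0.2487]
station> 0.195 278 [0.6212 0.064  0.1954] [0.7495 0.0879 0.2487]
station> 0.21 178 [0.6577 0.0677 0.2101] [0.7495 0.0879 0.2487]
station> 0.23 43 [0.696  0.0744 0.2304] [0.7495 0.0854 0.2487]
```

>>> play_rows(
  increments=[
    {"dp":[0,-10,0],"yaw":-6.5},
    {"dp":[0,-20,0],"yaw":-6.5},
    {"dp":[0,-20,0],"yaw":-6.5},
    {"dp":[0,-20,0],"yaw":-6.5},
    {"dp":[-10,-40,0],"yaw":0},
    {"dp":[-10,-40,0],"yaw":0},
    {"dp":[-10,-40,0],"yaw":0},
    {"dp":[-10,-40,0],"yaw":0},
    {"dp":[-10,-40,0],"yaw":0},
    {"dp":[-10,-30,0],"yaw":0},
  ],
  jaw=-1,
)

```text
t: 2.45
tcp_pos: [0.3424, 0.3025, 0.2228]
tcp_rot: [0.023, 3.141, -0.0]
ft_force: [0.8, 0.0, 0.1]
grip_width: 0.0878
grasp_force: 0.0
```

```bash
cat > to.py <<'E'
import sys
from h import *
s=st(); T=Ro.from_rotvec(s['tcp_rot']).as_matrix(); g=np.array(list(map(float,sys.argv[1:4])))
print('yaw of tool y',np.degrees(np.arctan2(T[1,1],T[0,1])),'tool-frame move mm to target',np.round(T.T@(g-s['tcp_pos'])*1000,1))
E
python3 to.py .3765 .234 .102
```

```text
t 2.45 p [0.3424 0.3025 0.2228] F [0.8 0.  0.1] w 0.0878 gf 0.0
[[-1.0, 0.014, 0.0], [0.014, 1.0, -0.0], [-0.0, -0.0, -1.0]]
yaw of tool y 89.17373941029129 tool-frame move mm to target [-35.1 -68.  120.8]
```

>>> play_rows(
  increments=[
    {"dp":[-15,-34,0],"yaw":0},
    {"dp":[-15,-34,0],"yaw":0},
    {"dp":[-5,0,0],"yaw":0},
    {"dp":[0,0,20],"yaw":0},
    {"dp":[0,0,25],"yaw":0},
    {"dp":[0,0,25],"yaw":0},
    {"dp":[0,0,25],"yaw":0},
    {"dp":[0,0,15],"yaw":0},
    {"dp":[0,0,11],"yaw":0},
    {"dp":[0,0,0],"yaw":0},
  ],
)

```text
t: 3.45
tcp_pos: [0.3755, 0.2366, 0.1007]
tcp_rot: [-0.02, -3.14, 0.002]
ft_force: [-0.4, -0.0, 0.2]
grip_width: 0.088
grasp_force: 0.0
```

```bash
python3 - <<'E'
from h import *
st()
f=r.grab_frame('scene'); save(f,'s1.png',(130,130,260,260),4.5)
E
```

```text
t 3.45 p [0.3755 0.2366 0.1007] F [-0.4 -0.   0.2] w 0.088 gf 0.0
[[-1.0, 0.012, -0.002], [0.012, 1.0, -0.001], [0.002, -0.001, -1.0]]
```

View pics/s1.png

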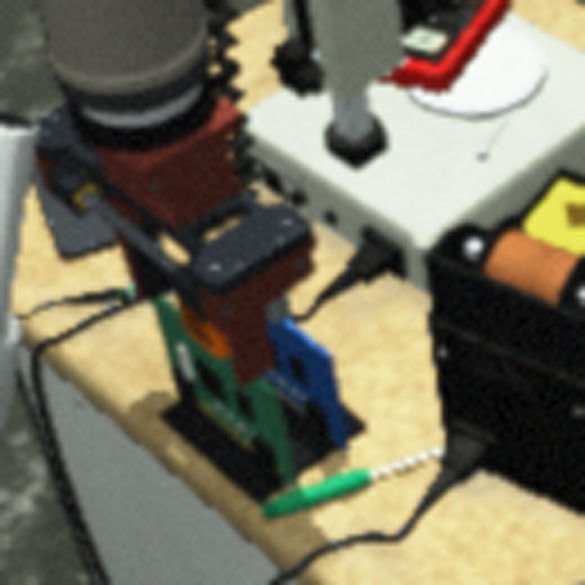

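The fingers straddle the orange block (crop 210,335) over the green board; the blue board behind is clear. Close.

>>> play_rows(
  increments=[
    {"dp":[0,0,0],"yaw":0},
    {"dp":[0,0,0],"yaw":0},
    {"dp":[0,0,0],"yaw":0},
    {"dp":[0,0,0],"yaw":0},
    {"dp":[0,0,0],"yaw":0},
    {"dp":[0,0,0],"yaw":0},
    {"dp":[0,0,0],"yaw":0},
    {"dp":[0,0,0],"yaw":0},
    {"dp":[0,0,-3],"yaw":0},
    {"dp":[0,0,-5],"yaw":0},
  ],
  jaw=1,
)

```text
t: 4.5
tcp_pos: [0.3758, 0.2364, 0.1096]
tcp_rot: [-0.02, -3.141, 0.001]
ft_force: [-0.0, -0.6, -0.7]
grip_width: 0.0359
grasp_force: 30.0
```

>>> play_rows(
  increments=[
    {"dp":[0,0,-15],"yaw":0},
    {"dp":[0,0,-30],"yaw":0},
    {"dp":[0,0,-40],"yaw":0},
    {"dp":[0,0,-40],"yaw":0},
    {"dp":[0,0,-40],"yaw":0},
    {"dp":[0,0,-40],"yaw":0},
    {"dp":[0,0,-30],"yaw":0},
    {"dp":[0,0,-15],"yaw":8},
    {"dp":[0,-10,0],"yaw":8},
    {"dp":[0,-20,0],"yaw":8},
  ],
)

```text
t: 5.5
tcp_pos: [0.3689, 0.2082, 0.3604]
tcp_rot: [0.679, 3.067, 0.002]
ft_force: [-0.4, -0.9, -1.9]
grip_width: 0.0355
grasp_force: 30.0
```

```bash
python3 to.py .586 -.049 .36; python3 -c "
from h import *;print(np.round(r.get_state()['q'],2))"
```

```text
t 5.5 p [0.3689 0.2082 0.3604] F [-0.4 -0.9 -1.9] w 0.0355 gf 30.0
[[-0.906, 0.422, 0.001], [0.422, 0.906, 0.001], [-0.0, 0.001, -1.0]]
yaw of tool y 65.02054262092955 tool-frame move mm to target [-305.4 -141.5    0.4]
[-0.75 -0.07  0.08  1.92  0.01  1.29  0.47]
```

>>> play_rows(
  increments=[
    {"dp":[-30,0,0],"yaw":8.2},
    {"dp":[-35,0,0],"yaw":8.2},
    {"dp":[-35,0,0],"yaw":8.2},
    {"dp":[-35,0,0],"yaw":8.2},
    {"dp":[-35,0,0],"yaw":8.2},
    {"dp":[-35,0,0],"yaw":8.2},
    {"dp":[-35,0,0],"yaw":8.2},
    {"dp":[-30,0,0],"yaw":8.2},
    {"dp":[-10,0,0],"yaw":0},
    {"dp":[0,0,0],"yaw":0},
  ],
)

```text
t: 6.5
tcp_pos: [0.5211, -0.0097, 0.3598]
tcp_rot: [-2.228, -2.215, 0.0]
ft_force: [-0.1, 0.5, -2.7]
grip_width: 0.0358
grasp_force: 30.0
```

```bash
python3 to.py .586 -.049 .24
```

```text
t 6.5 p [ 0.5211 -0.0097  0.3598] F [-0.1  0.5 -2.7] w 0.0358 gf 30.0
[[0.006, 1.0, -0.0], [1.0, -0.006, 0.0], [0.0, -0.0, -1.0]]
yaw of tool y -0.3431051493987899 tool-frame move mm to target [-39.   65.1 119.8]
```

>>> play_rows(
  increments=[
    {"dp":[-15,25,0],"yaw":0.2},
    {"dp":[-15,25,0],"yaw":0.2},
    {"dp":[-9,15,0],"yaw":0},
    {"dp":[0,0,20],"yaw":0},
    {"dp":[0,0,30],"yaw":0},
    {"dp":[0,0,30],"yaw":0},
    {"dp":[0,0,30],"yaw":0},
    {"dp":[0,0,25],"yaw":0},
    {"dp":[0,0,10],"yaw":0},
    {"dp":[0,0,0],"yaw":0},
  ],
)

```text
t: 7.5
tcp_pos: [0.5857, -0.046, 0.2136]
tcp_rot: [-2.23, -2.209, 0.002]
ft_force: [0.1, 0.6, -0.8]
grip_width: 0.0357
grasp_force: 30.0
```

```bash
python3 - <<'E'
from h import *
st(); o=np.zeros((600,800,3),np.uint8)
f=r.grab_frame('scene'); g=r.grab_frame('top')
a=cv2.resize(f['pixels'][150:270,260:360,::-1],(500,600),interpolation=cv2.INTER_CUBIC)
b=cv2.resize(g['pixels'][140:246,270:322,::-1],(295,600),interpolation=cv2.INTER_CUBIC)
o[:,:500]=a;o[:,500:795]=b; cv2.imwrite('pics/c2.png',o)
E
```

```text
t 7.5 p [ 0.5857 -0.046   0.2136] F [ 0.1  0.6 -0.8] w 0.0357 gf 30.0
[[0.009, 1.0, -0.002], [1.0, -0.009, 0.001], [0.001, -0.002, -1.0]]
```

View pics/c2.png

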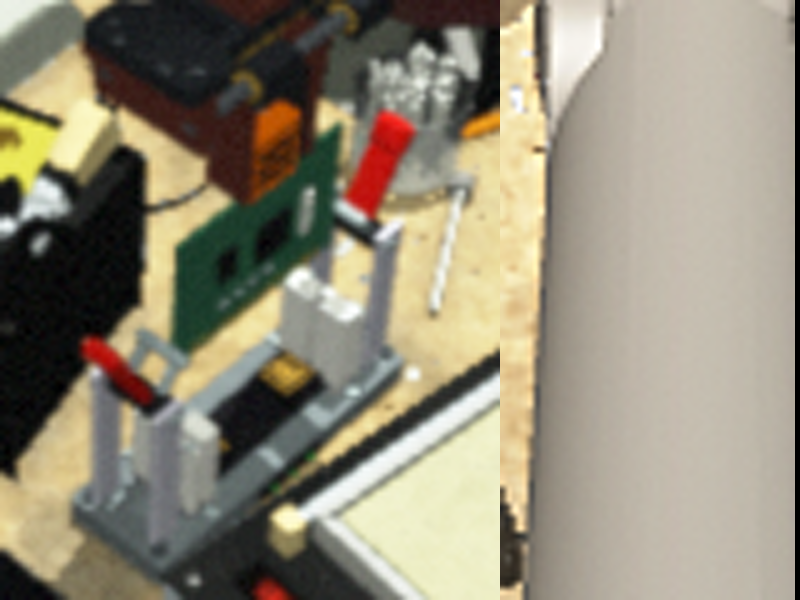

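```bash
python3 - <<'E'
from h import *
np.set_printoptions(precision=4,suppress=True)
f=r.grab_frame('scene'); P=cloud(f); hsv=cv2.cvtColor(f['pixels'],cv2.COLOR_RGB2HSV); H,S,V=[hsv[...,i].astype(int) for i in range(3)]
th=np.radians(-.8); c=np.array([.586,-.0485]); X=(P[...,0]-c[0])*np.cos(th)+(P[...,1]-c[1])*np.sin(th); Y=-(P[...,0]-c[0])*np.sin(th)+(P[...,1]-c[1])*np.cos(th); Z=P[...,2]
k=np.ones((3,3),np.uint8)
m=(abs(X)<.07)&(abs(Y)<.03)&(Z>.1)&(Z<.22)&(H>60)&(H<95)&(S>80)
me=cv2.erode(m.astype(np.uint8),k)>0
def fit(n,m):
    A=np.c_[np.ones(m.sum()),X[m],Z[m]]; 
    w=np.ones(m.sum(),bool)
    for _ in range(4):
        s=np.linalg.lstsq(A[w],Y[m][w],rcond=None)[0]; res=Y[m]-A@s; w=abs(res)<2.5*res[w].std()+1e-5
    print(n,w.sum(),'Ymed %.4f'%np.median(Y[m]),'coef',s,'sd %.4f'%res[w].std(),'X',X[m].min(),X[m].max(),'Z',Z[m].min(),Z[m].max())
fit('board',me)
np.set_printoptions(linewidth=160)
wh=(S<60)&(V>120)
for n,lo,hi in(('A',-.075,-.045),('B',.045,.075)):
    g=(X>lo)&(X<hi)&(Z>.035)&(Z<.075)&(Y>-.04)&(Y<-.010)
    fit('guide -y face '+n,g); print(np.histogram(Y[g],bins=np.arange(-.04,-.009,.002)))
    t=(X>lo-.01)&(X<hi+.01)&(abs(Z-.081)<.006)&(abs(Y)<.04); print('top',t.sum(),np.sort(Y[t])[[0,1,2,-3,-2,-1]],'X',np.percentile(X[t],[3,97]))
    for v in range(150,270):
        u=np.nonzero(t[v])[0]
        if len(u): print(v,[(int(a),round(Y[v,a]*1000,1),round(X[v,a]*1000),int(V[v,a])) for a in u])
E
```

```text
board 247 Ymed -0.0039 coef [-0.0035  0.0011 -0.0018] sd 0.0008 X -0.05851542702636524 0.051294311546113414 Z 0.13686712666303724 0.2062987195341718
guide -y face A 64 Ymed -0.0220 coef [-0.0297 -0.1382  0.0007] sd 0.0014 X -0.07481470830755568 -0.046152621095725294 Z 0.03585235033310192 0.07489855546150533
(array([ 0,  0,  0,  0,  0,  0,  0,  1, 35, 21,  3,  7,  4,  1,  1]), array([-0.04 , -0.038, -0.036, -0.034, -0.032, -0.03 , -0.028, -0.026, -0.024, -0.022, -0.02 , -0.018, -0.016, -0.014, -0.012, -0.01 ]))
top 73 [-0.0242 -0.0236 -0.0235  0.0209  0.0211  0.0218] X [-0.0847 -0.0479]
232 [(282, np.float64(21.8), -79, 111), (283, np.float64(21.1), -76, 123), (284, np.float64(19.7), -74, 171), (287, np.float64(16.8), -66, 149), (298, np.float64(-5.9), -50, 204)]
233 [(281, np.float64(20.5), -84, 113), (282, np.float64(20.6), -80, 114), (283, np.float64(20.5), -77, 123), (284, np.float64(19.7), -74, 170), (288, np.float64(12.3), -67, 128), (297, np.float64(-4.6), -52, 205), (298, np.float64(-7.3), -51, 219), (299, np.float64(-7.7), -48, 213), (300, np.float64(-11.1), -48, 188)]
234 [(
[... 4992 characters left out ...]
5.9), 52, 226), (328, np.float64(-16.4), 56, 235), (329, np.float64(-17.9), 59, 248), (330, np.float64(-18.7), 62, 251), (331, np.float64(-23.0), 60, 243), (332, np.float64(-20.6), 69, 198)]
213 [(325, np.float64(-10.4), 52, 156), (326, np.float64(-12.1), 54, 176), (327, np.float64(-17.8), 50, 216), (328, np.float64(-17.3), 55, 242), (329, np.float64(-20.1), 56, 246), (330, np.float64(-22.3), 57, 228), (331, np.float64(-23.0), 61, 179)]
214 [(327, np.float64(-15.5), 54, 161), (328, np.float64(-20.6), 51, 182), (329, np.float64(-22.4), 53, 182), (330, np.float64(-23.1), 57, 160), (331, np.float64(-22.8), 62, 141)]
215 [(329, np.float64(-22.4), 54, 149)]
216 [(329, np.float64(-23.7), 52, 145)]
```

```bash
python3 - <<'E'
from h import *
f=r.grab_frame('scene'); P=cloud(f); hsv=cv2.cvtColor(f['pixels'],cv2.COLOR_RGB2HSV); H,S,V=[hsv[...,i].astype(int) for i in range(3)]
th=np.radians(-.8); c=np.array([.586,-.0485]); X=(P[...,0]-c[0])*np.cos(th)+(P[...,1]-c[1])*np.sin(th); Y=-(P[...,0]-c[0])*np.sin(th)+(P[...,1]-c[1])*np.cos(th); Z=P[...,2]
def XonY(u,v,Y0):  # ray with plane Y=Y0
    a,b=back(f,(u,v),.5),back(f,(u,v),1.5); q=lambda p:-(p[0]-c[0])*np.sin(th)+(p[1]-c[1])*np.cos(th)
    p=a+(b-a)*(Y0-q(a))/(q(b)-q(a)); return (p[0]-c[0])*np.cos(th)+(p[1]-c[1])*np.sin(th),p[2]
m=(abs(X)<.075)&(abs(Y)<.03)&(Z>.1)&(Z<.23)&(H>55)&(H<100)&(S>60)
L=[];R_=[]
for v in range(420):
    u=np.nonzero(m[v])[0]
    if len(u)>3:
        a=XonY(u[0]-.5,v,-.0038); b=XonY(u[-1]+.5,v,-.0038)
        if .135<a[1]<.19: L.append(a[0])
        if .135<b[1]<.19: R_.append(b[0])
print('board ends',np.round(np.array(L)*1e3,1),np.round(np.array(R_)*1e3,1))
# guides: -y faces, mask columns
for lo,hi in((-.09,-.03),(.03,.09)):
    g=(X>lo)&(X<hi)&(Z>.035)&(Z<.08)&(abs(Y+.022)<.004)
    o=[]
    for v in range(420):
        u=np.nonzero(g[v])[0]
        if len(u)>1: o.append([round(1e3*XonY(u[0]-.5,v,-.0222)[0],1),round(1e3*XonY(u[-1]+.5,v,-.0222)[0],1)])
    print(np.array(o).T.tolist())
b=(abs(Z-.02)<.004)&(abs(X)<.12)&(Y<-.024)&(Y>-.04); print('base X',np.sort(X[b])[[0,2,5,-6,-3,-1]],b.sum())
E
```

```text
board ends [-60.9 -60.8 -60.6 -60.5 -60.3 -60.2 -60.  -59.9 -59.8 -59.6 -59.5 -59.3
 -59.2 -62.7] [ 56.   56.5  52.7  57.5  57.9  58.4  58.9  55.1  55.6  56.1  56.6  57.
  61.9  62.4  58.5 -14.9]
[[-58.1, -65.7, -69.3, -69.1, -76.6, -80.2, -87.6, -94.9, -91.1, -90.9, -90.8, -94.4, -90.6, -94.2, -94.1, -90.2, -90.1, -93.8], [-46.2, -46.0, -45.7, -45.4, -45.2, -44.9, -44.6, -44.4, -44.1, -47.9, -55.8, -55.6, -63.4, -75.1, -74.9, -74.7, -82.4, -86.1]]
[[71.4, 72.1, 63.3, 63.9, 59.9, 46.6, 47.2, 47.8, 48.3, 48.9, 49.5, 45.4, 50.6, 46.5, 47.1, 47.7], [85.7, 86.4, 87.1, 87.8, 88.5, 89.2, 90.0, 90.7, 86.5, 87.2, 82.9, 83.6, 69.6, 70.3, 66.1, 61.9]]
base X [-0.09759024 -0.09475596 -0.09338041  0.09578383  0.09962075  0.1024605 ] 223
```

>>> play_rows(
  increments=[
    {"dp":[1.3,2.3,0],"yaw":0},
    {"dp":[0,0,8],"yaw":0},
    {"dp":[0,0,10],"yaw":0},
    {"dp":[0,0,8],"yaw":0},
    {"dp":[0,0,5],"yaw":0},
    {"dp":[0,0,3],"yaw":0},
    {"dp":[0,0,2],"yaw":0},
    {"dp":[0,0,2],"yaw":0},
    {"dp":[0,0,2],"yaw":0},
    {"dp":[0,0,2],"yaw":0},
  ],
)

```text
t: 8.7
tcp_pos: [0.5887, -0.0467, 0.1727]
tcp_rot: [2.236, 2.207, 0.001]
ft_force: [-0.1, 0.1, -1.8]
grip_width: 0.0355
grasp_force: 30.0
```

>>> play_rows(
  increments=[
    {"dp":[0,0,0],"yaw":0},
    {"dp":[0,0,0],"yaw":0},
    {"dp":[0,0,1],"yaw":0},
    {"dp":[0,0,1],"yaw":0},
    {"dp":[0,0,1],"yaw":0},
    {"dp":[0,0,1],"yaw":0},
    {"dp":[0,0,0],"yaw":0},
    {"dp":[0,0,0],"yaw":0},
    {"dp":[0,0,0],"yaw":0},
    {"dp":[0,0,0],"yaw":0},
  ],
)

```text
t: 9.7
tcp_pos: [0.5886, -0.0467, 0.1687]
tcp_rot: [2.236, 2.207, 0.0]
ft_force: [-0.3, 0.9, -1.2]
grip_width: 0.0356
grasp_force: 30.0
```

```bash
python3 to.py .586 -.049 .125
```

```text
t 9.7 p [ 0.5886 -0.0467  0.1687] F [-0.3  0.9 -1.2] w 0.0356 gf 30.0
[[0.013, 1.0, 0.0], [1.0, -0.013, 0.0], [0.0, 0.0, -1.0]]
yaw of tool y -0.7426544760370692 tool-frame move mm to target [-2.4 -2.5 43.7]
```

>>> play_rows(
  increments=[
    {"dp":[0,0,1],"yaw":0},
    {"dp":[0,0,1],"yaw":0},
    {"dp":[0,0,1],"yaw":0},
    {"dp":[0,0,1],"yaw":0},
    {"dp":[0,0,2],"yaw":0},
    {"dp":[0,0,2],"yaw":0},
    {"dp":[0,0,2],"yaw":0},
    {"dp":[0,0,2],"yaw":0},
    {"dp":[0,0,0],"yaw":0},
    {"dp":[0,0,0],"yaw":0},
  ],
)

```text
t: 10.7
tcp_pos: [0.5885, -0.0467, 0.1566]
tcp_rot: [-2.236, -2.207, 0.0]
ft_force: [0.7, -0.5, -1.3]
grip_width: 0.0357
grasp_force: 30.0
```

>>> play_rows(
  increments=[
    {"dp":[0,0,3],"yaw":0},
    {"dp":[0,0,4],"yaw":0},
    {"dp":[0,0,4],"yaw":0},
    {"dp":[0,0,4],"yaw":0},
    {"dp":[0,0,4],"yaw":0},
    {"dp":[0,0,3],"yaw":0},
    {"dp":[0,0,3],"yaw":0},
    {"dp":[0,0,2],"yaw":0},
    {"dp":[0,0,1],"yaw":0},
    {"dp":[0,0,0],"yaw":0},
  ],
)

```text
t: 11.7
tcp_pos: [0.5885, -0.0467, 0.1286]
tcp_rot: [-2.236, -2.207, 0.0]
ft_force: [-0.1, -0.6, -1.5]
grip_width: 0.0355
grasp_force: 30.0
```

>>> play_rows(
  increments=[
    {"dp":[0,0,1],"yaw":0},
    {"dp":[0,0,1],"yaw":0},
    {"dp":[0,0,0.5],"yaw":0},
    {"dp":[0,0,0.5],"yaw":0},
    {"dp":[0,0,0],"yaw":0},
    {"dp":[0,0,0],"yaw":0},
    {"dp":[0,0,0],"yaw":0},
    {"dp":[0,0,0],"yaw":0},
    {"dp":[0,0,0],"yaw":0},
    {"dp":[0,0,0],"yaw":0},
  ],
)

```text
t: 12.7
tcp_pos: [0.5885, -0.0467, 0.1257]
tcp_rot: [2.236, 2.207, 0.0]
ft_force: [-0.7, -0.8, -0.9]
grip_width: 0.036
grasp_force: 30.0
```

```bash
python3 - <<'E'
from h import *
st(); f=r.grab_frame('scene'); save(f,'s3.png',(260,150,360,270),5)
E
```

```text
t 12.7 p [ 0.5885 -0.0467  0.1257] F [-0.7 -0.8 -0.9] w 0.036 gf 30.0
[[0.013, 1.0, 0.0], [1.0, -0.013, 0.0], [0.0, 0.0, -1.0]]
```

View pics/s3.png

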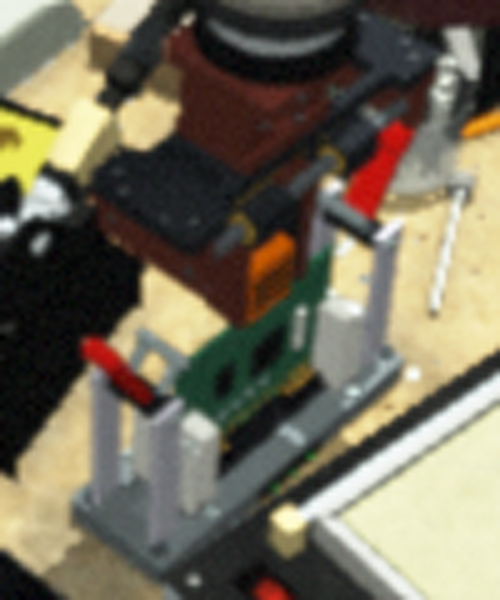

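The board sits in both guides (crop 190,400 and 320,290), about a millimetre above the contacts.

>>> play_rows(
  increments=[
    {"dp":[0,0,0.5],"yaw":0},
    {"dp":[0,0,0.3],"yaw":0},
    {"dp":[0,0,0.2],"yaw":0},
    {"dp":[0,0,0],"yaw":0},
    {"dp":[0,0,0],"yaw":0},
    {"dp":[0,0,0],"yaw":0},
    {"dp":[0,0,0],"yaw":0},
    {"dp":[0,0,0],"yaw":0},
    {"dp":[0,0,0],"yaw":0},
    {"dp":[0,0,0],"yaw":0},
  ],
)

```text
t: 13.75
tcp_pos: [0.5885, -0.0468, 0.1256]
tcp_rot: [-2.236, -2.207, -0.001]
ft_force: [-2.9, 0.5, 7.5]
grip_width: 0.0358
grasp_force: 30.0
```

>>> play_rows(
  increments=[
    {"dp":[0,0,0],"yaw":0},
    {"dp":[0,0,0],"yaw":0},
    {"dp":[0,0,0],"yaw":0},
    {"dp":[0,0,0],"yaw":0},
    {"dp":[0,0,0],"yaw":0},
    {"dp":[0,0,0],"yaw":0},
    {"dp":[0,0,0],"yaw":0},
    {"dp":[0,0,0],"yaw":0},
    {"dp":[0,0,0],"yaw":0},
    {"dp":[0,0,0],"yaw":0},
  ],
  jaw=-0.36,
)

```text
t: 14.75
tcp_pos: [0.5885, -0.0467, 0.1247]
tcp_rot: [2.236, 2.207, 0.0]
ft_force: [1.0, -0.0, -0.1]
grip_width: 0.0602
grasp_force: 0.0
```

>>> play_rows(
  increments=[
    {"dp":[0,0,-5],"yaw":0},
    {"dp":[0,0,-10],"yaw":0},
    {"dp":[0,0,-20],"yaw":0},
    {"dp":[0,0,-25],"yaw":0},
    {"dp":[0,0,-25],"yaw":0},
    {"dp":[0,0,-20],"yaw":0},
    {"dp":[0,-25,0],"yaw":0},
    {"dp":[0,-40,0],"yaw":0},
    {"dp":[0,-40,0],"yaw":0},
    {"dp":[0,-30,0],"yaw":0},
  ],
)

```text
t: 15.75
tcp_pos: [0.4514, -0.0452, 0.2302]
tcp_rot: [-2.236, -2.206, -0.001]
ft_force: [0.3, 0.1, 0.7]
grip_width: 0.0596
grasp_force: 0.0
```

>>> play_rows(
  increments=[
    {"dp":[0,-12,0],"yaw":0},
    {"dp":[0,-5,0],"yaw":0},
    {"dp":[0,0,0],"yaw":0},
    {"dp":[0,0,10],"yaw":0},
    {"dp":[0,0,15],"yaw":0},
    {"dp":[0,0,15],"yaw":0},
    {"dp":[0,0,15],"yaw":0},
    {"dp":[0,0,10],"yaw":0},
    {"dp":[0,0,5],"yaw":0},
    {"dp":[0,0,0],"yaw":0},
  ],
  jaw=1,
)

```text
t: 16.75
tcp_pos: [0.4365, -0.0449, 0.1589]
tcp_rot: [-2.236, -2.206, 0.002]
ft_force: [0.1, 0.9, -0.6]
grip_width: 0.0003
grasp_force: 0.0
```

>>> play_rows(
  increments=[
    {"dp":[0,5,0],"yaw":0},
    {"dp":[0,6,0],"yaw":0},
    {"dp":[0,7,0],"yaw":0},
    {"dp":[0,7,0],"yaw":0},
    {"dp":[0,7,0],"yaw":0},
    {"dp":[0,7,0],"yaw":0},
    {"dp":[0,7,0],"yaw":0},
    {"dp":[0,6,0],"yaw":0},
    {"dp":[0,3,0],"yaw":0},
    {"dp":[0,0,0],"yaw":0},
  ],
)

```text
t: 17.75
tcp_pos: [0.4923, -0.0455, 0.1597]
tcp_rot: [2.235, 2.206, 0.001]
ft_force: [0.1, 0.2, -0.3]
grip_width: 0.0003
grasp_force: 0.0
```

>>> play_rows(
  increments=[
    {"dp":[0,2,0],"yaw":0},
    {"dp":[0,2,0],"yaw":0},
    {"dp":[0,2,0],"yaw":0},
    {"dp":[0,2,0],"yaw":0},
    {"dp":[0,2,0],"yaw":0},
    {"dp":[0,2,0],"yaw":0},
    {"dp":[0,1,0],"yaw":0},
    {"dp":[0,1,0],"yaw":0},
    {"dp":[0,0,0],"yaw":0},
    {"dp":[0,0,0],"yaw":0},
  ],
)

```text
t: 18.75
tcp_pos: [0.5042, -0.0456, 0.1592]
tcp_rot: [-2.234, -2.205, 0.003]
ft_force: [-5.6, -0.2, 0.5]
grip_width: 0.001
grasp_force: 2.8
```

```bash
python3 - <<'E'
from h import *
st(); f=r.grab_frame('scene'); save(f,'s4.png',(250,130,370,270),4.2)
E
```

```text
t 18.75 p [ 0.5042 -0.0456  0.1592] F [-5.6 -0.2  0.5] w 0.001 gf 2.8
[[0.013, 1.0, -0.003], [1.0, -0.013, 0.0], [0.0, -0.003, -1.0]]
```

View pics/s4.png

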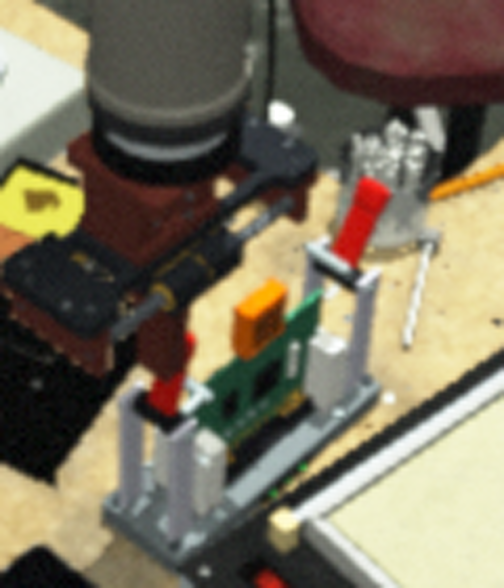

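Lever A has swung past vertical, leaning inward (crop 175,375), with resistance starting. Continuing.

>>> play_rows(
  increments=[
    {"dp":[0,1,0],"yaw":0},
    {"dp":[0,1,0],"yaw":0},
    {"dp":[0,1,0],"yaw":0},
    {"dp":[0,1,0],"yaw":0},
    {"dp":[0,1,0],"yaw":0},
    {"dp":[0,1,0],"yaw":0},
    {"dp":[0,1,0],"yaw":0},
    {"dp":[0,1,0],"yaw":0},
    {"dp":[0,0,0],"yaw":0},
    {"dp":[0,0,0],"yaw":0},
  ],
)

```text
t: 19.8
tcp_pos: [0.5087, -0.0457, 0.1584]
tcp_rot: [-2.231, -2.201, 0.01]
ft_force: [-15.0, 1.0, 6.8]
grip_width: 0.0004
grasp_force: 8.0
```

>>> play_rows(
  increments=[
    {"dp":[0,1,0],"yaw":0},
    {"dp":[0,1,0],"yaw":0},
    {"dp":[0,1,0],"yaw":0},
    {"dp":[0,1,0],"yaw":0},
    {"dp":[0,1,0],"yaw":0},
    {"dp":[0,0,0],"yaw":0},
    {"dp":[0,0,0],"yaw":0},
    {"dp":[0,0,0],"yaw":0},
    {"dp":[0,0,0],"yaw":0},
    {"dp":[0,0,0],"yaw":0},
  ],
)

```text
t: 20.8
tcp_pos: [0.5123, -0.0457, 0.1575]
tcp_rot: [-2.229, -2.2, 0.014]
ft_force: [-15.3, 0.8, 3.8]
grip_width: 0.0005
grasp_force: 7.8
```

>>> play_rows(
  increments=[
    {"dp":[0,1,0],"yaw":0},
    {"dp":[0,1,0],"yaw":0},
    {"dp":[0,1,0],"yaw":0},
    {"dp":[0,1,0],"yaw":0},
    {"dp":[0,0,0],"yaw":0},
    {"dp":[0,0,0],"yaw":0},
    {"dp":[0,0,0],"yaw":0},
    {"dp":[0,0,0],"yaw":0},
    {"dp":[0,0,0],"yaw":0},
    {"dp":[0,0,0],"yaw":0},
  ],
)

```text
t: 21.8
tcp_pos: [0.5149, -0.0457, 0.1567]
tcp_rot: [-2.228, -2.198, 0.017]
ft_force: [-17.3, 0.4, -0.4]
grip_width: 0.0007
grasp_force: 7.3
```

>>> play_rows(
  increments=[
    {"dp":[0,1,0],"yaw":0},
    {"dp":[0,1,0],"yaw":0},
    {"dp":[0,1,0],"yaw":0},
    {"dp":[0,1,0],"yaw":0},
    {"dp":[0,0,0],"yaw":0},
    {"dp":[0,0,0],"yaw":0},
    {"dp":[0,0,0],"yaw":0},
    {"dp":[0,0,0],"yaw":0},
    {"dp":[0,0,0],"yaw":0},
    {"dp":[0,0,0],"yaw":0},
  ],
)

```text
t: 22.8
tcp_pos: [0.5163, -0.0458, 0.1561]
tcp_rot: [-2.225, -2.195, 0.022]
ft_force: [-23.0, 0.3, 4.1]
grip_width: 0.0006
grasp_force: 11.1
```

>>> play_rows(
  increments=[
    {"dp":[0,1,0],"yaw":0},
    {"dp":[0,1,0],"yaw":0},
    {"dp":[0,1,0],"yaw":0},
    {"dp":[0,0,0],"yaw":0},
    {"dp":[0,0,0],"yaw":0},
    {"dp":[0,0,0],"yaw":0},
    {"dp":[0,0,0],"yaw":0},
    {"dp":[0,0,0],"yaw":0},
    {"dp":[0,0,0],"yaw":0},
    {"dp":[0,0,0],"yaw":0},
  ],
)

```text
t: 23.8
tcp_pos: [0.5167, -0.0458, 0.1559]
tcp_rot: [-2.222, -2.192, 0.028]
ft_force: [-31.7, 1.9, 12.8]
grip_width: 0.0003
grasp_force: 16.7
```

>>> play_rows(
  increments=[
    {"dp":[0,-15,0],"yaw":0},
    {"dp":[0,-25,0],"yaw":0},
    {"dp":[0,-10,0],"yaw":0},
    {"dp":[0,0,-15],"yaw":0},
    {"dp":[0,0,-30],"yaw":0},
    {"dp":[0,0,-30],"yaw":0},
    {"dp":[0,0,-20],"yaw":0},
    {"dp":[0,20,0],"yaw":0},
    {"dp":[0,40,0],"yaw":0},
    {"dp":[0,40,0],"yaw":0},
  ],
)

```text
t: 24.8
tcp_pos: [0.5819, -0.0462, 0.2558]
tcp_rot: [2.234, 2.207, 0.005]
ft_force: [0.4, 0.1, 0.3]
grip_width: 0.0006
grasp_force: 0.0
```

```bash
python3 to.py .745 -.048 .25; python3 - <<'E'
from h import *
f=r.grab_frame('scene');P=cloud(f); q=P[(P[...,0]>.69)&(P[...,0]<.88)&(P[...,1]>-.12)&(P[...,1]<.05)&(P[...,2]>.03)&(P[...,2]<.4)]
for z in(.03,.08,.14): k=q[q[:,2]>z]; print(z,len(k),k.min(0) if len(k) else '',k.max(0) if len(k) else '')
E
```

```text
t 24.8 p [ 0.5819 -0.0462  0.2558] F [0.4 0.1 0.3] w 0.0006 gf 0.0
[[0.012, 1.0, 0.003], [1.0, -0.012, 0.001], [0.001, 0.003, -1.0]]
yaw of tool y -0.699456234037223 tool-frame move mm to target [  0.2 163.1   6.3]
0.03 378 [ 0.6903364  -0.05990265  0.03013983] [0.87029076 0.04996549 0.17295678]
0.08 46 [ 0.6903364  -0.05990265  0.08244416] [0.8432884  0.01294275 0.17295678]
0.14 45 [ 0.6903364  -0.05990265  0.15125524] [ 0.70168766 -0.0372154   0.17295678]
```

>>> play_rows(
  increments=[
    {"dp":[0,40,0],"yaw":0},
    {"dp":[0,45,0],"yaw":0},
    {"dp":[0,45,0],"yaw":0},
    {"dp":[0,35,0],"yaw":0},
    {"dp":[0,0,0],"yaw":0},
    {"dp":[0,0,15],"yaw":0},
    {"dp":[0,0,30],"yaw":0},
    {"dp":[0,0,30],"yaw":0},
    {"dp":[0,0,20],"yaw":0},
    {"dp":[0,0,0],"yaw":0},
  ],
)

```text
t: 25.85
tcp_pos: [0.7411, -0.0483, 0.1558]
tcp_rot: [-2.233, -2.203, 0.007]
ft_force: [0.3, 0.3, -1.3]
grip_width: 0.0003
grasp_force: 0.0
```

>>> play_rows(
  increments=[
    {"dp":[0,-5,0],"yaw":0},
    {"dp":[0,-6,0],"yaw":0},
    {"dp":[0,-7,0],"yaw":0},
    {"dp":[0,-7,0],"yaw":0},
    {"dp":[0,-7,0],"yaw":0},
    {"dp":[0,-7,0],"yaw":0},
    {"dp":[0,-7,0],"yaw":0},
    {"dp":[0,-6,0],"yaw":0},
    {"dp":[0,-3,0],"yaw":0},
    {"dp":[0,0,0],"yaw":0},
  ],
)

```text
t: 26.85
tcp_pos: [0.6885, -0.048, 0.1593]
tcp_rot: [-2.235, -2.206, 0.002]
ft_force: [0.3, 0.1, 0.8]
grip_width: 0.0003
grasp_force: 0.0
```

>>> play_rows(
  increments=[
    {"dp":[0,-2,0],"yaw":0},
    {"dp":[0,-2,0],"yaw":0},
    {"dp":[0,-2,0],"yaw":0},
    {"dp":[0,-2,0],"yaw":0},
    {"dp":[0,-2,0],"yaw":0},
    {"dp":[0,-2,0],"yaw":0},
    {"dp":[0,-2,0],"yaw":0},
    {"dp":[0,-2,0],"yaw":0},
    {"dp":[0,0,0],"yaw":0},
    {"dp":[0,0,0],"yaw":0},
  ],
)

```text
t: 27.85
tcp_pos: [0.6729, -0.0477, 0.1594]
tcp_rot: [-2.235, -2.206, 0.001]
ft_force: [0.4, -0.5, 0.2]
grip_width: 0.0005
grasp_force: 0.1
```

>>> play_rows(
  increments=[
    {"dp":[0,-1,0],"yaw":0},
    {"dp":[0,-1,0],"yaw":0},
    {"dp":[0,-1,0],"yaw":0},
    {"dp":[0,-1,0],"yaw":0},
    {"dp":[0,-1,0],"yaw":0},
    {"dp":[0,-1,0],"yaw":0},
    {"dp":[0,-1,0],"yaw":0},
    {"dp":[0,-1,0],"yaw":0},
    {"dp":[0,0,0],"yaw":0},
    {"dp":[0,0,0],"yaw":0},
  ],
)

```text
t: 28.85
tcp_pos: [0.6658, -0.0477, 0.1598]
tcp_rot: [2.235, 2.207, 0.001]
ft_force: [2.7, 0.2, -0.2]
grip_width: 0.0005
grasp_force: 1.4
```

>>> play_rows(
  increments=[
    {"dp":[0,-1,0],"yaw":0},
    {"dp":[0,-1,0],"yaw":0},
    {"dp":[0,-1,0],"yaw":0},
    {"dp":[0,-1,0],"yaw":0},
    {"dp":[0,-1,0],"yaw":0},
    {"dp":[0,-1,0],"yaw":0},
    {"dp":[0,-1,0],"yaw":0},
    {"dp":[0,-1,0],"yaw":0},
    {"dp":[0,0,0],"yaw":0},
    {"dp":[0,0,0],"yaw":0},
  ],
)

```text
t: 29.85
tcp_pos: [0.6612, -0.0474, 0.1611]
tcp_rot: [2.231, 2.203, 0.009]
ft_force: [11.6, -0.6, -2.3]
grip_width: 0.0003
grasp_force: 4.7
```

>>> play_rows(
  increments=[
    {"dp":[0,-1,0],"yaw":0},
    {"dp":[0,-1,0],"yaw":0},
    {"dp":[0,-1,0],"yaw":0},
    {"dp":[0,-1,0],"yaw":0},
    {"dp":[0,-1,0],"yaw":0},
    {"dp":[0,0,0],"yaw":0},
    {"dp":[0,0,0],"yaw":0},
    {"dp":[0,0,0],"yaw":0},
    {"dp":[0,0,0],"yaw":0},
    {"dp":[0,0,0],"yaw":0},
  ],
)

```text
t: 30.85
tcp_pos: [0.6573, -0.0473, 0.1617]
tcp_rot: [2.23, 2.202, 0.011]
ft_force: [12.5, 0.0, -1.7]
grip_width: 0.0005
grasp_force: 5.5
```

>>> play_rows(
  increments=[
    {"dp":[0,-1,0],"yaw":0},
    {"dp":[0,-1,0],"yaw":0},
    {"dp":[0,-1,0],"yaw":0},
    {"dp":[0,-1,0],"yaw":0},
    {"dp":[0,-1,0],"yaw":0},
    {"dp":[0,-1,0],"yaw":0},
    {"dp":[0,0,0],"yaw":0},
    {"dp":[0,0,0],"yaw":0},
    {"dp":[0,0,0],"yaw":0},
    {"dp":[0,0,0],"yaw":0},
  ],
)

```text
t: 31.85
tcp_pos: [0.6554, -0.0472, 0.1635]
tcp_rot: [2.224, 2.198, 0.021]
ft_force: [22.7, -0.8, -1.0]
grip_width: 0.0006
grasp_force: 9.1
```

>>> play_rows(
  increments=[
    {"dp":[0,-1,0],"yaw":0},
    {"dp":[0,-1,0],"yaw":0},
    {"dp":[0,-1,0],"yaw":0},
    {"dp":[0,-1,0],"yaw":0},
    {"dp":[0,0,0],"yaw":0},
    {"dp":[0,0,0],"yaw":0},
    {"dp":[0,0,0],"yaw":0},
    {"dp":[0,0,0],"yaw":0},
    {"dp":[0,0,0],"yaw":0},
    {"dp":[0,0,0],"yaw":0},
  ],
)

```text
t: 32.85
tcp_pos: [0.6543, -0.0471, 0.1647]
tcp_rot: [2.221, 2.195, 0.027]
ft_force: [28.5, 0.5, -1.8]
grip_width: 0.0006
grasp_force: 11.6
```

>>> play_rows(
  increments=[
    {"dp":[0,-1,0],"yaw":0},
    {"dp":[0,-1,0],"yaw":0},
    {"dp":[0,-1,0],"yaw":0},
    {"dp":[0,0,0],"yaw":0},
    {"dp":[0,0,0],"yaw":0},
    {"dp":[0,0,0],"yaw":0},
    {"dp":[0,0,0],"yaw":0},
    {"dp":[0,0,0],"yaw":0},
    {"dp":[0,0,0],"yaw":0},
    {"dp":[0,0,0],"yaw":0},
  ],
)

```text
t: 33.85
tcp_pos: [0.6535, -0.047, 0.1656]
tcp_rot: [2.218, 2.193, 0.032]
ft_force: [32.7, -0.9, -1.9]
grip_width: 0.0005
grasp_force: 13.5
```

>>> play_rows(
  increments=[
    {"dp":[0,15,0],"yaw":0},
    {"dp":[0,25,0],"yaw":0},
    {"dp":[0,20,0],"yaw":0},
    {"dp":[0,0,-20],"yaw":0},
    {"dp":[0,0,-40],"yaw":0},
    {"dp":[0,0,-40],"yaw":0},
    {"dp":[30,0,-30],"yaw":0},
    {"dp":[40,-20,-10],"yaw":0},
    {"dp":[40,-40,0],"yaw":0},
    {"dp":[40,-40,0],"yaw":0},
  ],
)

```text
t: 34.85
tcp_pos: [0.6086, 0.0948, 0.2994]
tcp_rot: [-2.235, -2.206, 0.003]
ft_force: [0.4, 0.7, 0.7]
grip_width: 0.0005
grasp_force: 0.0
```

>>> play_rows(
  increments=[
    {"dp":[40,-45,0],"yaw":0},
    {"dp":[45,-45,0],"yaw":0},
    {"dp":[45,-45,0],"yaw":0},
    {"dp":[45,-40,0],"yaw":0},
    {"dp":[30,-20,0],"yaw":0},
    {"dp":[0,0,0],"yaw":0},
    {"dp":[0,0,0],"yaw":0},
    {"dp":[0,0,0],"yaw":0},
    {"dp":[0,0,0],"yaw":0},
    {"dp":[0,0,0],"yaw":0},
  ],
)

```text
t: 35.85
tcp_pos: [0.4523, 0.2659, 0.2996]
tcp_rot: [2.238, 2.204, -0.001]
ft_force: [0.6, -0.3, 0.4]
grip_width: 0.0003
grasp_force: 0.0
```

```bash
python3 - <<'E'
from h import *
np.set_printoptions(precision=4,suppress=True)
st(); o=np.zeros((600,800,3),np.uint8)
f=r.grab_frame('scene'); g=r.grab_frame('top')
o[:,:500]=cv2.resize(f['pixels'][150:270,260:360,::-1],(500,600),interpolation=cv2.INTER_CUBIC)
o[:,500:795]=cv2.resize(g['pixels'][140:246,270:322,::-1],(295,600),interpolation=cv2.INTER_CUBIC); cv2.imwrite('pics/c5.png',o)
for n,F in(('scene',f),('top',g)):
    P=cloud(F); hsv=cv2.cvtColor(F['pixels'],cv2.COLOR_RGB2HSV); H,S=hsv[...,0],hsv[...,1]
    d=(abs(P[...,0]-.587)<.13)&(abs(P[...,1]+.047)<.025)
    red=d&((H<6)|(H>174))&(S>130)&(P[...,2]>.11)&(P[...,2]<.2)
    for lo,hi in((.45,.585),(.585,.72)):
        m=red&(P[...,0]>lo)&(P[...,0]<hi); q=P[m]
        if len(q)>5: l=cv2.fitLine(q[:,[0,2]].astype(np.float32),cv2.DIST_HUBER,0,1e-4,1e-4).ravel(); print(n,len(q),'x',q[:,0].min(),q[:,0].max(),'z',q[:,2].min(),q[:,2].max(),'slope deg',np.degrees(np.arctan2(l[1],l[0])))
    og=d&(H>6)&(H<22)&(S>150)&(P[...,2]>.1); q=P[og]; print(n,'orange',len(q),np.percentile(q,[2,50,98],axis=0).tolist() if len(q) else '')
E
```

```text
t 35.85 p [0.4523 0.2659 0.2996] F [ 0.6 -0.3  0.4] w 0.0003 gf 0.0
[[0.015, 1.0, -0.0], [1.0, -0.015, -0.0], [-0.0, -0.0, -1.0]]
scene 154 x 0.5046730340678712 0.5343436679387236 z 0.12213649907696073 0.17324488710695327 slope deg 64.12431
scene 61 x 0.6359426225465447 0.667735116794399 z 0.11704656537955202 0.1722737254703668 slope deg -65.12259
scene orange 171 [[0.5332399578988589, -0.05927102287272206, 0.11411829669865095], [0.5825441156628719, -0.055136566766748885, 0.14187237192515006], [0.6066221868526667, -0.04394303956619804, 0.16733051763102025]]
top 107 x 0.5045984220918015 0.5356440446333062 z 0.12436470344907256 0.17553086450114225 slope deg 62.395473
top 56 x 0.636055428404776 0.6692491612575439 z 0.1225871901163289 0.17403873226472466 slope deg -58.641434
top orange 34 [[0.5491788884549992, -0.05756604809834243, 0.12125055684970114], [0.5766133085316318, -0.04652143984816913, 0.14320904814519186], [0.6034768941954297, -0.04093370042901106, 0.15109710267482357]]
```

View pics/c5.png

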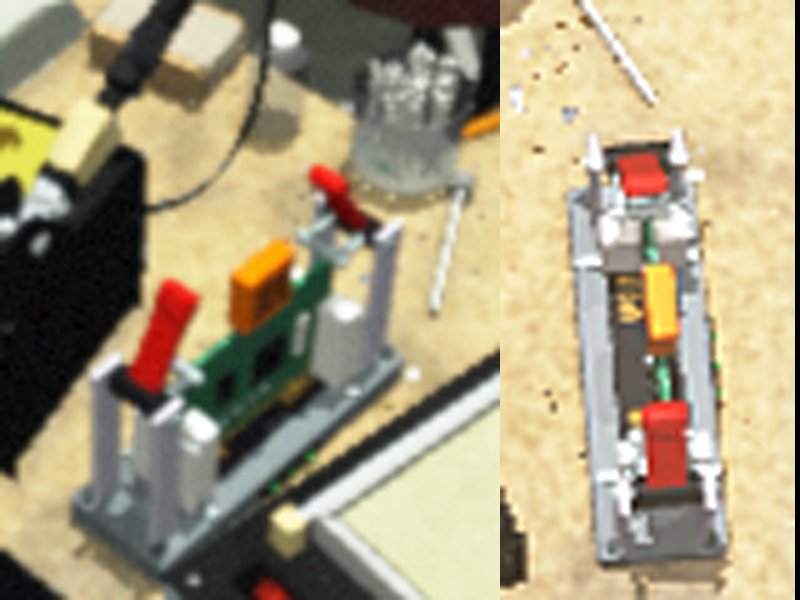

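The picture shows the board in its guides with its grip top at about 151 mm (home is about 149). Both red levers lean inward, A at crop (165,340) and B at (340,195). Their tips are symmetric about the dock's centre, and both stopped hard at over 30 N.

```bash
python3 -c "
from station import r
print(r.hand_in())"
```

```text
the job is handed in; nothing more can be done
None
```

The job is handed in: the green board stands in the dock guides with both red levers pushed to their stops and the arm clear at about 36 s; from the last images the board looks home to within about 2 mm, but the hand-in returned no verdict.

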